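# Find the high spot of an off-centre pulley with a plunger gauge

### The arm

A 7-joint arm with a two-finger parallel gripper is mounted at the origin on the work surface. World frame = base frame: x ahead of the robot, y to its left, z up, the work surface at z = 0. Lengths are in m, angles in rad, forces in N, time in s.
With the tool pointing down it reaches from about 0.425 to 0.875 m from the base axis. Payload 4.7 kg.
Tool frame: the origin (TCP) lies between the finger pads; the fingertips stand 14 mm ahead of it and the grasp point (between the pads) lies 5 mm behind it (ctrl.tip_reach is the distance from the TCP to the fingertips, in m); z points along the fingers, y is the direction in which the jaws open and shut (so a half turn about z gives the same grasp; the last joint's range is limited). The gripper opens to 85 mm and grips with 20 to 120 N. Pads are 22 mm wide; open, the fingers measure 114 mm over their backs; the gripper's body (76 mm by 85 mm) begins 54 mm behind the grasp point. The pads swing forward as they close: fully open they stand 13 mm farther back than shut.
Start: joints at [1.282, 0.321, -0.07, 1.45, 0.023, 1.371, -0.057], TCP at [0.194, -0.62, 0.245] pointing down, gripper open.
Joint ranges: [-2.86, 2.86], [-0.3, 2.09], [-1.38, 1.24], [0.06, 2.45], [-1.56, 4.7], [0.09, 2.05], [-2.69, 2.69]. Speed limits (rad/s): [2.57, 2.57, 3.14, 3.14, 3.14, 3.14, 3.14].

### API

Orientations are given as [roll, pitch, yaw] about the fixed x, y, z axes, in that order (R = Rz(yaw) Ry(pitch) Rx(roll)).
In Python, from cell import ctrl, imaging gives the robot as it stands. The module is installed in compiled form; this text tells all that it offers.
- The arm moves only by the shell command python3 -m handwheel 'ROWS' [FORCE]. ROWS is JSON, one flat list of numbers, 7 for each row, row after row: the shift along the tool's x, y, z in m, then the turn, a rotation vector about the tool's x, y, z in degrees, then the closure, from 0 (fully open) to 1 (shut). A call has 1 to 8 rows; each row is the pose to reach, as a shift and turn from the pose commanded when the call began, along the tool's axes at that moment; what a row does not reach only later rows make up. A row lasts 1/12 s, in which the tool goes at most 41.7 mm and 7.16 degrees, less where a joint would pass 70% of its speed; a pose out of reach is approached as far as the arm can. A call with a gripper value outside its range is refused whole. The fingers move at their own pace and stop on an object; FORCE is the grip in N (left out, the last holds). Time passes only in rows, so rows that repeat a pose let the fingers close. It gives the time, the measured TCP pose, the force and the opening at its end, in the units of the state.
- ctrl.sense(): the state, without advancing time (a new reading comes with each control period).
- imaging.snapshot(name): name is "scene" or "top" or "wrist"; returns the picture (400x640x3 uint8, blue, green, red); there is no depth.
- imaging.camera_model(name): a dict with "fx", "fy", "cx", "cy" (pixels), "distortion" ([k1, k2, p1, p2, k3] as OpenCV has them; the pictures are not rectified), "extrinsics" (4x4, takes a point from world to camera coordinates); the wrist camera has in their place "mount" (4x4, takes a point from camera to tool coordinates, whose origin is the TCP and whose axes are the flange's). Camera axes: x right, y up, looking along -z (the intrinsics and any distortion apply to the point x, -y, -z); pixel columns grow to the right and rows downward; lengths in m; the calibration is good to about 2 mm. A picture is of the moment at which its call begins: read the wrist's pose just before it. camera_model takes no time and is no camera call.
- ctrl.job_done(): hands the job in, once; it reports no verdict.
The state is a dict: "time_s": time; "joint_pos": joint angles; "dq": joint speeds; "joint_torque": joint torques, N m; "position": TCP position; "eef_rot": TCP orientation; "contact_force": force on the tool from outside, world axes, zero at the start; "ft_torque": the same for the moment, N m; "opening": opening from 0.0 (shut) to 1.0 (fully open).
Only numpy, scipy, OpenCV 4.12 (cv2) and the standard library are available. Lean on these libraries where they do the work, as an engineer would, in place of code of your own. Each camera call takes 0.05 s, during which the arm holds its last target. There are 200 camera calls.

### The job

On the wooden classroom stand, slide the gauge gently in by its green tab until it is fully home against the red rubber stop, without ramming the stop. Then turn the yellow pulley by its red crank handle, without straining its shaft off the sprung centres, past its low spot and on to its high spot, and leave it standing there with the gauge's plunger pressed in as far as the pulley ever presses it. Do not touch the plunger itself, and leave the other things on the table where they are.

Things in the scene. Friction and masses are not known exactly. Their poses are not given: they have to be found in the camera images.
- stand: The fixed stand: a wooden base 155 x 430 mm, 20 mm thick, with two blue posts that carry the shaft. Origin on the table under the shaft axis, by the pulley. Its x axis runs level along the shaft (the crank handle is at the -x end), y points towards the gauge, z up.
- handle_grip (a point): Centre of the red crank handle, a round grip 16 mm in diameter, 65 mm long, lying parallel to the shaft. It goes round the shaft axis in an upright circle of 40 mm radius (80 to 160 mm above the table), either way without end. The grip revolves freely on its pin: pinched from above, it can be led all the way round. The crank arm is 45 mm behind this point (stand +x); nothing is under it.
- push_tab (a point): Point in the green upright tab at the outer end of the gauge carriage: 40 mm (stand x) by 14 mm (stand y), 38 to 120 mm above the table; this point is on its centre line, 95 mm above the table. Pushed towards the shaft (stand -y) it slides the gauge in, against about 4 N of friction and the plunger's spring; it stays where left. The dial (100 mm across, 155 mm high) begins 40 mm inward of this point.
- gauge (a joint): Travel of the gauge carriage in m: 0 drawn fully back, 0.050 fully home, touching the red rubber stop; grows as it slides in towards the shaft. The stop gives about 1 mm for 8 to 10 N: a reading well above 0.050 means that the stop is being crushed, and more than 0.0525 (about 25 N on the tab) is too much. Let go, it stays touching the stop.
- plunger (a joint): How far the gauge's plunger is pressed in, m: 0 fully out, 0.024 its limit; spring 0.5 N plus 0.1 N per mm. With the gauge home it rides on the pulley: about 0.004 at the low spot, about 0.018 at the high spot half a turn on, nearly a cosine of the crank angle. A red needle on the white dial on top of the gauge moves with it (anticlockwise from above as it is pressed in).
- bush (a point): A loose brass bush on the stand's base, 32 mm across, 18 mm high (point at its middle). Leave alone.
- spare_pulley (a point): A loose blue spare pulley lying flat, 104 mm across, 30 mm high (point at its middle). Leave alone.
- eraser: A loose blue board eraser, 110 x 50 x 30 mm, origin under its centre. Leave alone.
- die: A loose yellow die, 50 mm, origin under its centre. Leave alone.
- pencil_pot: A loose blue pot with pencils, 76 mm across, 160 mm high over the pencils, origin under its centre. Leave alone.
- glue_stick: A loose upright glue stick, 29 mm across, 92 mm high, origin under its centre. Leave alone.
- screwdriver: A loose screwdriver, 170 mm long. Leave alone.
- plunger_tip (a point): The brass tip of the plunger, level with the shaft axis, pointing at the pulley. Not to be touched.
- axis_point (a point): Point on the shaft axis at the centre of the handle's circle, 125 mm out (stand -x), 120 mm above the table. 2 to 3 N at the handle turn the crank; it stays where it is left. The yellow pulley (104 mm across its rims, bored 7 mm off centre) is fixed on the shaft and turns with it, but how its high spot lies to the crank differs every time.
- shaft_seat (a point): Fixed point of the stand where axis_point lies when nothing strains the shaft. The shaft runs between sprung centres that give sideways, 1 mm for each 8 N on it: a handle led off its circle, or pulled hard, strains the shaft away from here. It must not be forced more than 3 mm off.

How it is judged:
By the outcome, as a careful person would: the job done as asked, in the order asked, and still so for the second after the job is handed in, with the robot touching nothing.
It also fails if it takes over 72 s, if anything falls off the work surface, if the arm or the gripper's body presses on something with over 40 N, if the wrist force passes 120 N, or if a joint passes its speed limit or range.

## Working session

There is one attempt and no reset: what is moved stays moved. The work goes in short steps, Python scripts to look and compute and a shell command to move; the robot and the scene stay as the last step left them, time stands still between calls to the robot, and variables do not carry over. Pictures are saved under pics/ and viewed, about 8 in all and at most 12, crops included, and the job is handed in when it is done.

```bash
mkdir -p pics; ls; python3 - <<'E'
from cell import ctrl, imaging
import cv2,numpy as np
s=ctrl.sense()
for k in s: print(k,np.round(s[k],3))
for n in("scene","top"):
    m=imaging.camera_model(n); print(n,{k:np.round(v,4).tolist() for k,v in m.items()})
    cv2.imwrite(f"pics/{n}0.png",imaging.snapshot(n))
print(imaging.camera_model("wrist"))
E
```

```text
pics
time_s 0.0
joint_pos [ 1.282  0.322 -0.07   1.452  0.023  1.371 -0.057]
dq [-0.001  0.    -0.     0.    -0.001  0.     0.   ]
joint_torque [-0.0000e+00 -4.9358e+01 -3.8300e-01 -3.1433e+01  1.3000e-02  1.1000e-02
 -0.0000e+00]
position [ 0.194 -0.62   0.244]
eef_rot [-3.14   0.     0.303]
contact_force [-0.169  0.103 -0.453]
ft_torque [ 0.006 -0.022  0.007]
opening 0.998
scene {'fx': 446.2762, 'fy': 446.2762, 'cx': 316.447, 'cy': 198.5039, 'distortion': [-0.0144, 0.0, 0.0, 0.0, 0.0], 'extrinsics': [[0.4134, 0.9105, 0.0106, -0.1966], [-0.6597, 0.2915, 0.6927, 0.2556], [0.6276, -0.2933, 0.7212, -1.6812], [0.0, 0.0, 0.0, 1.0]]}
top {'fx': 388.9819, 'fy': 388.9819, 'cx': 323.1048, 'cy': 198.1317, 'distortion': [-0.0545, 0.0, 0.0, 0.0, 0.0], 'extrinsics': [[-0.0082, -0.9999, -0.0113, -0.0006], [0.9957, -0.0092, 0.0927, -0.5404], [-0.0928, -0.0105, 0.9956, -1.3735], [0.0, 0.0, 0.0, 1.0]]}
{'fx': 304.5300641888046, 'fy': 304.5300641888046, 'cx': 316.0847775621114, 'cy': 202.6884038110747, 'distortion': array([-0.00698595,  0.        ,  0.        ,  0.        ,  0.        ]), 'mount': array([[ 1.24149257e-06,  9.58376389e-01,  2.85507787e-01,
         7.30203155e-02],
       [ 9.99999812e-01,  1.73741879e-04, -5.87555278e-04,
         8.58667323e-04],
       [-6.12703766e-04,  2.85507734e-01, -9.58376209e-01,
        -1.28796156e-01],
       [ 0.00000000e+00,  0.00000000e+00,  0.00000000e+00,
         1.00000000e+00]])}
```

View pics/top0.png

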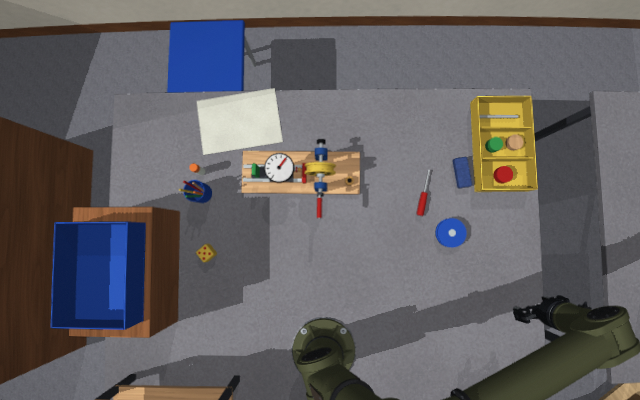

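View pics/scene0.png

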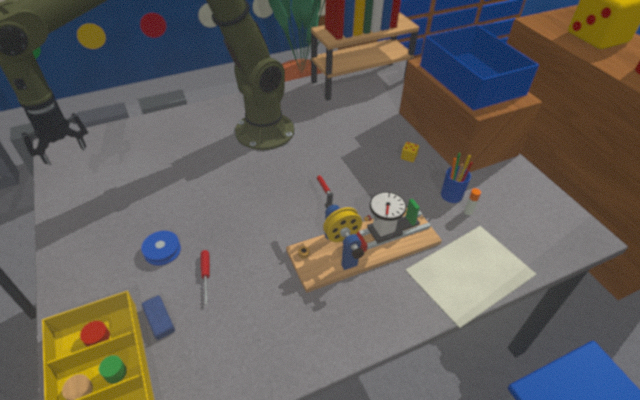

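```bash
cat > h.py <<'E'
from cell import ctrl, imaging
import cv2,numpy as np
from scipy.spatial.transform import Rotation as R
def cam(n):
    m=imaging.camera_model(n); K=np.array([[m['fx'],0,m['cx']],[0,m['fy'],m['cy']],[0,0,1]])
    if n=='wrist':
        s=ctrl.sense(); T=np.eye(4); T[:3,:3]=R.from_euler('xyz',s['eef_rot']).as_matrix(); T[:3,3]=s['position']
        E=np.linalg.inv(T@m['mount'])
    else: E=np.array(m['extrinsics'])
    return K,np.array(m['distortion']),E
def ray(c,px):
    K,d,E=c; u=cv2.undistortPoints(np.array([[px]],float),K,d)[0,0]
    v=E[:3,:3].T@np.array([u[0],-u[1],-1]); return -E[:3,:3].T@E[:3,3], v/np.linalg.norm(v)
def plane(c,px,z):
    o,v=ray(c,px); return o+v*(z-o[2])/v[2]
def tri(*cp):
    A=np.zeros((3,3));b=np.zeros(3)
    for c,p in cp:
        o,v=ray(c,p);P=np.eye(3)-np.outer(v,v);A+=P;b+=P@o
    return np.linalg.solve(A,b)
def proj(c,X):
    K,d,E=c; p=E[:3,:3]@np.asarray(X,float)+E[:3,3]; q=np.array([[[p[0],-p[1],-p[2]]]])
    return cv2.projectPoints(q,np.zeros(3),np.zeros(3),K,d)[0].ravel()
def snap(n,f=None):
    c=cam(n); im=imaging.snapshot(n)
    if f: cv2.imwrite(f'pics/{f}.png',im)
    return c,im
def blobs(im,lo,hi,roi,amin=15):
    x0,y0,x1,y1=roi; h=cv2.cvtColor(im,cv2.COLOR_BGR2HSV)[y0:y1,x0:x1]
    m=cv2.inRange(h,np.array(lo),np.array(hi))
    if lo[0]==0 and hi[0]<=12: m|=cv2.inRange(h,np.array([170,lo[1],lo[2]]),np.array([180,hi[1],hi[2]]))
    n,l,s,c=cv2.connectedComponentsWithStats(m)
    out=[]
    for i in range(1,n):
        if s[i,4]>=amin:
            ys,xs=np.where(l==i); r=cv2.minAreaRect(np.stack([xs+x0,ys+y0],1).astype(np.float32))
            out.append((int(s[i,4]),(c[i]+[x0,y0]).round(1).tolist(),np.round(cv2.boxPoints(r),1).tolist()))
    return sorted(out,reverse=True)
E
python3 - <<'E'
from h import *
T,S=cam('top'),cam('scene'); t=cv2.imread('pics/top0.png'); s=cv2.imread('pics/scene0.png')
for nm,lo,hi in(('red',(0,130,70),(9,255,255)),('green',(45,80,30),(85,255,255))):
    for q,im,roi in(('top',t,(230,130,370,225)),('scene',s,(285,165,445,290))):
        for b in blobs(im,lo,hi,roi): print(nm,q,b)
print('wood',blobs(t,(8,50,110),(24,200,255),(230,130,370,215),150))
big=np.hstack([cv2.resize(t[130:225,235:370],None,fx=3,fy=3,interpolation=2),cv2.resize(s[170:290,285:445],None,fx=2.375,fy=2.375,interpolation=2)])
cv2.imwrite('pics/c1.png',big);print(big.shape)
E
```

```text
red top (81, [318.6, 207.2], [[317.0, 198.0], [321.0, 198.0], [321.0, 217.0], [317.0, 217.0]])
red top (72, [303.4, 173.4], [[301.0, 163.0], [306.0, 163.0], [306.0, 182.0], [301.0, 182.0]])
red scene (68, [362.2, 241.7], [[356.5, 232.5], [361.70001220703125, 230.89999389648438], [367.29998779296875, 249.3000030517578], [362.20001220703125, 250.89999389648438]])
red scene (67, [322.7, 183.2], [[316.3999938964844, 177.0], [319.79998779296875, 174.89999389648438], [328.6000061035156, 189.0], [325.20001220703125, 191.10000610351562]])
green top (96, [255.4, 170.5], [[252.0, 163.0], [259.0, 163.0], [259.0, 177.0], [252.0, 177.0]])
green scene (220, [412.1, 211.1], [[404.5, 222.5], [409.29998779296875, 198.3000030517578], [420.29998779296875, 200.5], [415.5, 224.6999969482422]])
wood [(3377, [307.1, 172.6], [[240.89999389648438, 192.60000610351562], [241.3000030517578, 149.89999389648438], [359.3999938964844, 151.10000610351562], [359.0, 193.8000030517578]])]
(285, 785, 3)
```

View pics/c1.png

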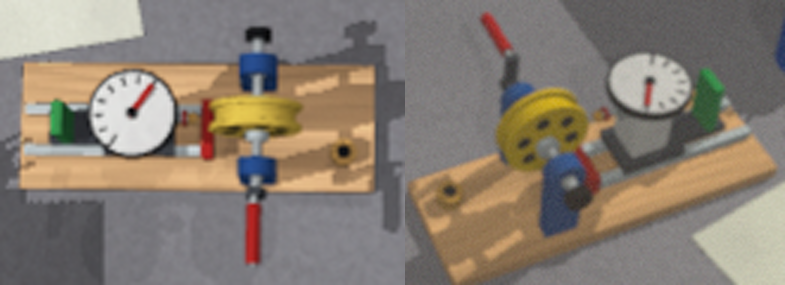

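```bash
python3 - <<'E'
from h import *
T,S=cam('top'),cam('scene')
print('handle',tri((T,(318.6,207.2)),(S,(322.7,183.2))))
print(' ends near',tri((T,(318.8,217)),(S,(318,176))),'far',tri((T,(318.8,198)),(S,(327,190))))
print('tab xy at z .08,.12',plane(T,(255.4,170.5),.08),plane(T,(255.4,170.5),.12), tri((T,(255.4,170.5)),(S,(412.1,209))))
for p in ((242.2,193),(242.7,151.5),(359.4,151.5),(359,193.8)): print(plane(T,p,.02))
print('stop',plane(T,(303.4,173.4),.06))
for nm,a,b in (('shaft -x end',(319,187),None),('far knob',(320.5,142),None)): print(nm,plane(T,a,.12))
E
```

```text
handle [0.49800362 0.00767377 0.16409824]
 ends near [0.46639006 0.00740745 0.16467404] far [0.52780053 0.00684123 0.16473915]
tab xy at z .08,.12 [0.63432771 0.2296771  0.08      ] [0.62763817 0.22221228 0.12      ] [0.63273969 0.22839388 0.09367315]
[0.56229352 0.28833901 0.02      ]
[0.7154613  0.28844127 0.02      ]
[ 0.71060563 -0.13912191  0.02      ]
[ 0.5553895  -0.13496551  0.02      ]
stop [0.62546037 0.06318115 0.06      ]
shaft -x end [0.56924888 0.00719751 0.12      ]
far knob [0.72332892 0.00100416 0.12      ]
```

```bash
cat >> h.py <<'E'
def rel(p,yaw=-1.0):
    s=ctrl.sense(); M=R.from_euler('xyz',s['eef_rot']).as_matrix()
    G=R.from_euler('xyz',[180,0,yaw],degrees=True).as_matrix()
    print('shift',np.round(M.T@(np.array(p)-s['position']),4),'turn',np.round(R.from_matrix(M.T@G).as_rotvec(degrees=True),2))
E
python3 -m handwheel '[0.30,-0.146,0,0,0,6,1,0.30,-0.146,0,0,0,12,1,0.30,-0.146,0,0,0,18.4,1,0.30,-0.146,0,0,0,18.4,1,0.30,-0.146,0,0,0,18.4,1,0.30,-0.146,0,0,0,18.4,1,0.30,-0.146,0,0,0,18.4,1,0.30,-0.146,0,0,0,18.4,1]' 20
python3 -c "
from h import *
rel((.62,.02,.30)); rel((.632,.275,.25))"
```

```text
time_s: 0.77
position: [0.4373, -0.3901, 0.2451]
eef_rot: [-3.142, 0.0, -0.018]
contact_force: [0.5, 0.1, -0.3]
opening: -0.002
shift [ 0.1751 -0.4134 -0.055 ] turn [-0.    0.03 -0.06]
shift [ 0.1824 -0.6686 -0.005 ] turn [-0.    0.03 -0.06]
```

```bash

python3 -m handwheel '[0.1,-0.27,-0.05,0,0,0,1,0.1,-0.27,-0.05,0,0,0,1,0.1,-0.27,-0.05,0,0,0,1,0.1,-0.27,-0.05,0,0,0,1,0.1,-0.27,-0.05,0,0,0,1,0.1,-0.27,-0.05,0,0,0,1,0.1,-0.27,-0.05,0,0,0,1,0.1,-0.27,-0.05,0,0,0,1]'
python3 -m handwheel '[0.04,-0.22,-0.05,0,0,0,1,0.04,-0.22,-0.05,0,0,0,1,0.04,-0.22,-0.05,0,0,0,1,0.04,-0.22,-0.05,0,0,0,1,0.04,-0.22,-0.05,0,0,0,1,0.04,-0.22,-0.05,0,0,0,1,0.04,-0.22,-0.05,0,0,0,1,0.04,-0.22,-0.05,0,0,0,1]'
python3 - <<'E'
from h import *
c,im=snap('wrist','w1')
for nm,lo,hi in(('red',(0,130,60),(9,255,255)),('green',(45,80,30),(85,255,255)),('yellow',(20,120,80),(34,255,255))):
    for b in blobs(im,lo,hi,(0,0,640,400),80): print(nm,b)
print(c[2])
E
```

```text
time_s: 1.43
position: [0.5444, -0.1126, 0.2969]
eef_rot: [-3.137, -0.004, -0.004]
contact_force: [-0.4, 1.4, 0.9]
opening: 0.0
time_s: 2.1
position: [0.5851, 0.097, 0.345]
eef_rot: [-3.142, 0.001, -0.015]
contact_force: [0.7, -0.6, -0.8]
opening: 0.005
red (1085, [606.3, 200.7], [[584.5999755859375, 221.8000030517578], [610.7999877929688, 169.39999389648438], [628.4000244140625, 178.1999969482422], [602.2000122070312, 230.60000610351562]])
red (682, [395.6, 259.5], [[386.5, 286.1000061035156], [391.5, 231.89999389648438], [404.5, 233.0], [399.6000061035156, 287.29998779296875]])
red (471, [340.0, 131.8], [[333.6000061035156, 158.0], [335.0, 106.80000305175781], [345.5, 107.0], [344.1000061035156, 158.3000030517578]])
red (337, [30.2, 179.9], [[-0.6000000238418579, 181.10000610351562], [64.5999984741211, 172.89999389648438], [65.30000305175781, 178.60000610351562], [0.10000000149011612, 186.6999969482422]])
red (180, [285.4, 121.6], [[274.1000061035156, 133.39999389648438], [291.8999938964844, 106.5999984741211], [296.5, 109.69999694824219], [278.70001220703125, 136.5]])
green (916, 
[... 384 characters left out ...]
8, 140.6], [[350.79998779296875, 158.0], [351.3999938964844, 122.5], [459.29998779296875, 124.4000015258789], [458.70001220703125, 159.8000030517578]])
yellow (1223, [132.0, 304.3], [[104.0, 311.0], [137.0, 278.0], [158.5, 299.5], [125.5, 332.5]])
yellow (411, [34.1, 194.5], [[-1.600000023841858, 201.39999389648438], [70.80000305175781, 180.89999389648438], [72.5, 186.89999389648438], [0.10000000149011612, 207.39999389648438]])
[[-1.48261614e-02 -9.99889992e-01  4.33793842e-04  1.04739956e-01]
 [ 9.58150891e-01 -1.43313000e-02 -2.85904677e-01 -4.94124003e-01]
 [ 2.85879442e-01 -3.82322893e-03  9.58257965e-01 -6.41813333e-01]
 [ 0.00000000e+00  0.00000000e+00  0.00000000e+00  1.00000000e+00]]
```

View pics/w1.png

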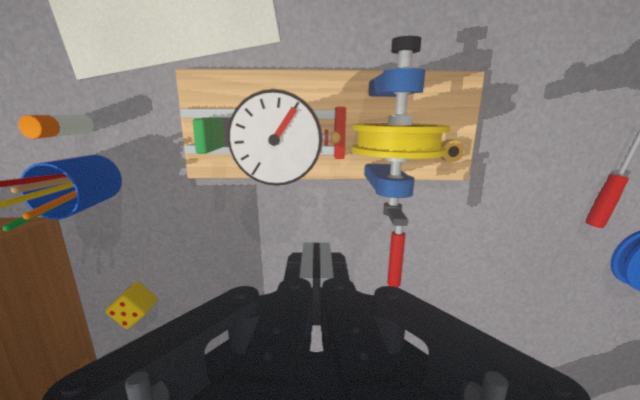

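```bash
python3 - <<'E'
from h import *
c=cam('wrist')
for n,p,z in (('tab top outer',(194.7,137),.12),('tab top inner',(204.5,136),.12),('tabtop far',(200,119.5),.12),('tabtop near',(200,153),.12),
 ('base tl',(177,70),.02),('base bl',(187.5,177),.02),('base tr',(484,73),.02),('base br',(469.5,180),.02),('handle near',(394,285.5),.16),('handle far',(398.5,233),.16),('shaft far',(405,62),.12),('shaft near',(395,201),.12),('pulley l',(351,140),.12),('pulley r',(459,143),.12),('stop',(340,110),.08),('dial',(275,137),.155),('pot',(72,190),.09)): print(n,np.round(plane(c,p,z),4))
rel((.6325,.29,.25))
E
```

```text
tab top outer [0.6337 0.231  0.12  ]
tab top inner [0.6346 0.2197 0.12  ]
tabtop far [0.6527 0.2226 0.12  ]
tabtop near [0.6155 0.2273 0.12  ]
base tl [0.7174 0.2827 0.02  ]
base bl [0.5675 0.2889 0.02  ]
base tr [ 0.7061 -0.141   0.02  ]
base br [ 0.5549 -0.1397  0.02  ]
handle near [0.4622 0.0048 0.16  ]
handle far [0.5283 0.0035 0.16  ]
shaft far [ 0.7079 -0.0033  0.12  ]
shaft near [ 0.5534 -0.0012  0.12  ]
pulley l [0.627  0.0531 0.12  ]
pulley r [ 0.6214 -0.0708  0.12  ]
stop [0.6602 0.0627 0.08  ]
dial [0.6346 0.135  0.155 ]
pot [0.5672 0.4118 0.09  ]
shift [ 0.0438 -0.1961  0.0943] turn [ 0.06  0.06 -0.04]
```

```bash

python3 -m handwheel '[0.046,-0.181,0.09,0,0,0,1,0.046,-0.181,0.09,0,0,0,1,0.046,-0.181,0.09,0,0,0,1,0.046,-0.181,0.09,0,0,0,1,0.046,-0.181,0.09,0,0,0,1,0.046,-0.181,0.09,0,0,0,1,0.046,-0.181,0.09,0,0,0,1]'
python3 -m handwheel '[0,0,0.035,0,0,0,1,0,0,0.07,0,0,0,1,0,0,0.1,0,0,0,1,0,0,0.13,0,0,0,1,0,0,0.15,0,0,0,1,0,0,0.15,0,0,0,1,0,0,0.15,0,0,0,1]'
```

```text
time_s: 2.73
position: [0.6337, 0.2756, 0.2519]
eef_rot: [3.14, 0.005, -0.016]
contact_force: [-0.0, -0.2, -0.2]
opening: 0.001
time_s: 3.32
position: [0.6354, 0.272, 0.1052]
eef_rot: [3.139, 0.001, -0.022]
contact_force: [0.3, -0.1, 0.2]
opening: -0.003
```

```bash

python3 -m handwheel '[0,0.006,0,0,0,0,1,0,0.012,0,0,0,0,1,0,0.018,0,0,0,0,1,0,0.021,0,0,0,0,1,0,0.024,0,0,0,0,1,0,0.027,0,0,0,0,1,0,0.03,0,0,0,0,1,0,0.033,0,0,0,0,1]'
```

```text
time_s: 3.98
position: [0.6348, 0.2448, 0.1065]
eef_rot: [-3.138, -0.003, -0.017]
contact_force: [2.9, 3.8, 1.9]
opening: -0.002
```

```bash

python3 -m handwheel '[0,0.002,0,0,0,0,1,0,0.004,0,0,0,0,1,0,0.006,0,0,0,0,1,0,0.008,0,0,0,0,1]'
```

```text
time_s: 4.32
position: [0.6341, 0.2353, 0.1058]
eef_rot: [-3.141, -0.001, -0.018]
contact_force: [1.7, 4.4, 2.9]
opening: 0.001
```

```bash

python3 -m handwheel '[0,0.0025,0,0,0,0,1,0,0.005,0,0,0,0,1,0,0.0075,0,0,0,0,1,0,0.01,0,0,0,0,1,0,0.0125,0,0,0,0,1,0,0.015,0,0,0,0,1,0,0.017,0,0,0,0,1,0,0.019,0,0,0,0,1]'
```

```text
time_s: 4.98
position: [0.6335, 0.2183, 0.1056]
eef_rot: [-3.137, -0.001, -0.017]
contact_force: [3.6, 10.9, 0.9]
opening: -0.002
```

```bash

python3 -m handwheel '[0,0.0015,0,0,0,0,1,0,0.003,0,0,0,0,1,0,0.0045,0,0,0,0,1,0,0.006,0,0,0,0,1,0,0.0075,0,0,0,0,1,0,0.009,0,0,0,0,1]'
python3 - <<'E'
from h import *
c,im=snap('wrist','w2')
E
```

```text
time_s: 5.48
position: [0.6333, 0.217, 0.1059]
eef_rot: [-3.126, -0.004, -0.012]
contact_force: [7.5, 22.7, -5.2]
opening: -0.003
```

View pics/w2.png

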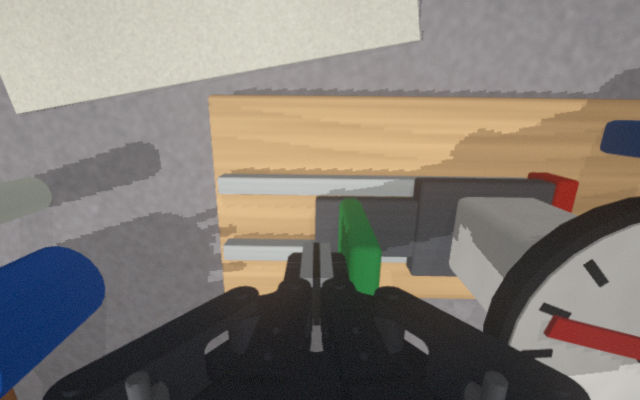

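```bash

python3 -m handwheel '[0,-0.008,0,0,0,0,1,0,-0.02,0,0,0,0,1,0,-0.04,0,0,0,0,1,0,-0.04,-0.02,0,0,0,1,0,-0.04,-0.06,0,0,0,1,0,-0.04,-0.10,0,0,0,1,0,-0.04,-0.13,0,0,0,1,0,-0.04,-0.15,0,0,0,1]'
python3 - <<'E'
from h import *
rel((.60,.06,.345))
c,im=snap('top','t2'); T=c
for nm,lo,hi in(('red',(0,130,70),(9,255,255)),('green',(45,80,30),(85,255,255))):
    for b in blobs(im,lo,hi,(230,130,370,225)): print(nm,b)
E
```

```text
time_s: 6.2
position: [0.6343, 0.2448, 0.2579]
eef_rot: [3.139, -0.001, -0.02]
contact_force: [0.0, 0.2, 0.8]
opening: -0.002
shift [-0.0305  0.1857 -0.0866] turn [ 0.16 -0.04 -0.17]
red (87, [318.8, 206.9], [[317.0, 198.0], [321.0, 198.0], [321.0, 217.0], [317.0, 217.0]])
red (46, [303.9, 177.6], [[302.0, 172.0], [306.0, 172.0], [306.0, 182.0], [302.0, 182.0]])
red (16, [282.6, 164.1], [[278.6000061035156, 162.8000030517578], [279.20001220703125, 161.60000610351562], [287.20001220703125, 165.60000610351562], [286.6000061035156, 166.8000030517578]])
green (93, [264.5, 170.8], [[261.0, 164.0], [268.0, 164.0], [268.0, 177.0], [261.0, 177.0]])
```

```bash

python3 -m handwheel '[-0.03,0.175,-0.087,0,0,0,1,-0.03,0.175,-0.087,0,0,0,1,-0.03,0.175,-0.087,0,0,0,1,-0.03,0.175,-0.087,0,0,0,1,-0.03,0.175,-0.087,0,0,0,1,-0.03,0.175,-0.087,0,0,0,1,-0.03,0.175,-0.087,0,0,0,1]'
python3 - <<'E'
from h import *
c,im=snap('wrist','w3')
for nm,lo,hi in(('red',(0,130,60),(9,255,255)),('green',(45,80,30),(85,255,255))):
    for b in blobs(im,lo,hi,(100,50,500,300),60): print(nm,b)
cv2.imwrite('pics/w3c.png',cv2.resize(im[50:300,130:450],None,fx=2.4,fy=2.4,interpolation=2))
E
```

```text
time_s: 6.83
position: [0.6005, 0.0678, 0.3419]
eef_rot: [3.139, 0.002, -0.025]
contact_force: [0.1, 0.4, 1.2]
opening: -0.0
red (609, [370.1, 270.5], [[362.29998779296875, 294.5], [365.1000061035156, 245.89999389648438], [378.0, 246.60000610351562], [375.20001220703125, 295.20001220703125]])
red (182, [256.7, 145.9], [[241.60000610351562, 141.8000030517578], [244.1999969482422, 136.60000610351562], [272.20001220703125, 150.60000610351562], [269.6000061035156, 155.8000030517578]])
red (130, [318.6, 126.2], [[313.0, 119.0], [322.0, 119.0], [322.0, 139.0], [313.0, 139.0]])
green (923, [209.6, 148.5], [[193.8000030517578, 133.60000610351562], [222.60000610351562, 130.0], [227.0, 165.39999389648438], [198.1999969482422, 169.0]])
```

View pics/w3c.png

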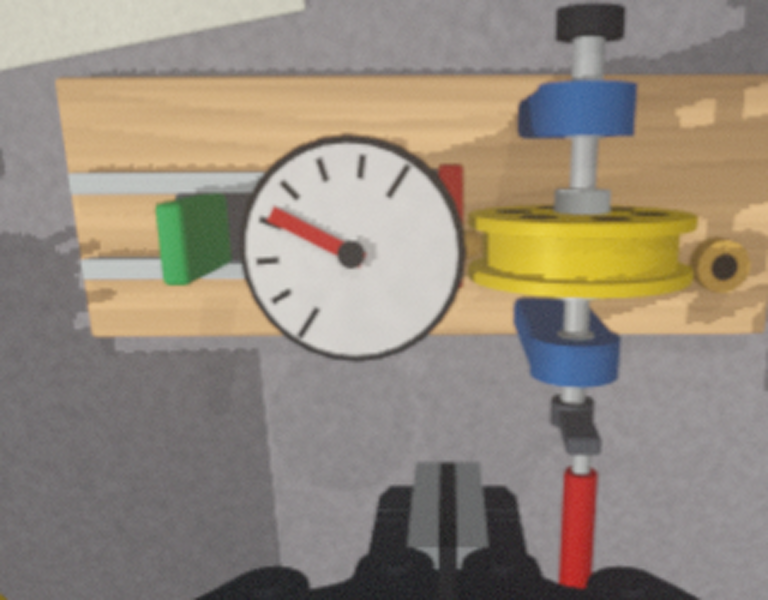

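```bash
python3 - <<'E'
from h import *
c=cam('wrist'); o=lambda x,y:(130+x/2.4,50+y/2.4)
for n,p,z in (('shaft far',o(588,58),.12),('shaft mid',o(582,150),.12),('shaft near',o(576,312),.12),('shaft nearer',o(572,395),.12),('arm end pin',o(581,463),.16),('h far',o(581,473),.16),('h near',(368.5,294),.16),
 ('tab outer',o(158,243),.12),('stop in',o(440,170),.075)): print(n,np.round(plane(c,p,z),4))
T=cam('top')
print(tri((T,(318.7,207)),(cam('scene'),(322.7,183.2)),(c,(370.1,270.5))))
print(ctrl.sense()['joint_pos'])
rel((.487,.003,.30)); 
E
```

```text
shaft far [0.7102 0.0039 0.12  ]
shaft mid [0.671  0.0053 0.12  ]
shaft near [0.5949 0.0059 0.12  ]
shaft nearer [0.552  0.0066 0.12  ]
arm end pin [0.5327 0.0086 0.16  ]
h far [0.5276 0.0084 0.16  ]
h near [0.4677 0.0107 0.16  ]
tab outer [0.6329 0.2057 0.12  ]
stop in [0.6621 0.0711 0.075 ]
[0.49853982 0.00848511 0.16256742]
[ 0.34158402  0.24923182 -0.61801247  1.39427768  0.14414605  1.54638414
 -1.85797368]
shift [-0.1116  0.0697  0.0416] turn [ 0.09  0.17 -0.23]
```

```bash

python3 -m handwheel '[-0.112,0.063,0.07,0,0,0,0.3,-0.112,0.063,0.07,0,0,0,0.3,-0.112,0.063,0.07,0,0,0,0.3,-0.112,0.063,0.07,0,0,0,0.3,-0.112,0.063,0.07,0,0,0,0.3,-0.112,0.063,0.07,0,0,0,0.3,-0.112,0.063,0.07,0,0,0,0.3,-0.112,0.063,0.07,0,0,0,0.3]'
python3 -m handwheel '[0,0,0,0,0,0,0.3,0,0,0,0,0,0,0.3,0,0,0,0,0,0,0.3]'
python3 - <<'E'
from h import *
c,im=snap('wrist','w4')
for b in blobs(im,(0,130,60),(9,255,255),(150,50,500,400),60):
    print(b)
    if b[0]>300:
        for z in(.155,.16): print([np.round(plane(c,p,z),4).tolist() for p in b[2]])
E
```

```text
time_s: 7.55
position: [0.4887, 0.0127, 0.2726]
eef_rot: [-3.141, -0.0, -0.016]
contact_force: [0.7, 0.1, -0.2]
opening: 0.697
time_s: 7.8
position: [0.4883, 0.0118, 0.2724]
eef_rot: [-3.141, 0.0, -0.017]
contact_force: [0.1, -0.1, -0.3]
opening: 0.698
(1424, [320.7, 193.5], [[312.0, 155.0], [330.0, 155.0], [330.0, 233.0], [312.0, 233.0]])
[[0.5284, 0.0136, 0.155], [0.5281, -0.0009, 0.155], [0.4605, -0.0006, 0.155], [0.4608, 0.015, 0.155]]
[[0.5291, 0.0135, 0.16], [0.5288, -0.0007, 0.16], [0.4626, -0.0004, 0.16], [0.4629, 0.0149, 0.16]]
(501, [266.3, 66.0], [[258.0, 50.0], [274.0, 50.0], [274.0, 82.0], [258.0, 82.0]])
[[0.6061, 0.0517, 0.155], [0.6059, 0.0399, 0.155], [0.5839, 0.0411, 0.155], [0.5841, 0.0532, 0.155]]
[[0.6052, 0.0508, 0.16], [0.605, 0.0393, 0.16], [0.5834, 0.0405, 0.16], [0.5836, 0.0523, 0.16]]
```

View pics/w4.png

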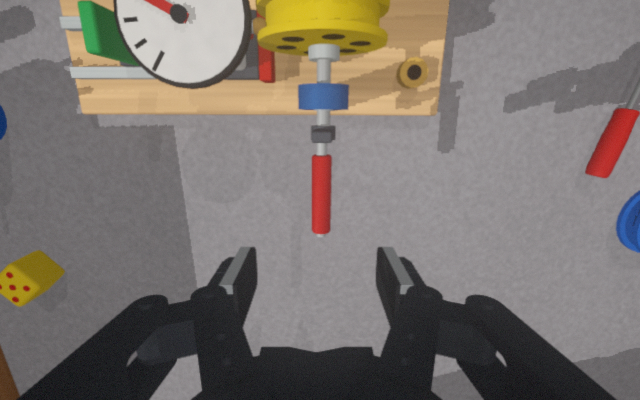

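```bash

python3 -m handwheel '[0,0.005,0.035,0,0,0,0.3,0,0.005,0.07,0,0,0,0.3,0,0.005,0.1,0,0,0,0.3,0,0.005,0.117,0,0,0,0.3,0,0.005,0.117,0,0,0,0.5,0,0.005,0.117,0,0,0,0.6]' 20
python3 -m handwheel '[0,0,0,0,0,0,0.7,0,0,0,0,0,0,0.8,0,0,0,0,0,0,0.9,0,0,0,0,0,0,1,0,0,0,0,0,0,1,0,0,0,0,0,0,1]' 20
python3 - <<'E'
from h import *
c,im=snap('top','t3')
cv2.imwrite('pics/t3c.png',cv2.resize(im[140:215,235:370],None,fx=5,fy=5,interpolation=2))
E
```

```text
time_s: 8.35
position: [0.4874, 0.0064, 0.155]
eef_rot: [-3.141, 0.002, -0.018]
contact_force: [-0.4, -0.2, -0.3]
opening: 0.429
time_s: 8.85
position: [0.489, 0.0063, 0.1566]
eef_rot: [3.141, -0.003, -0.018]
contact_force: [1.4, 0.4, 5.2]
opening: 0.18
```

View pics/t3c.png

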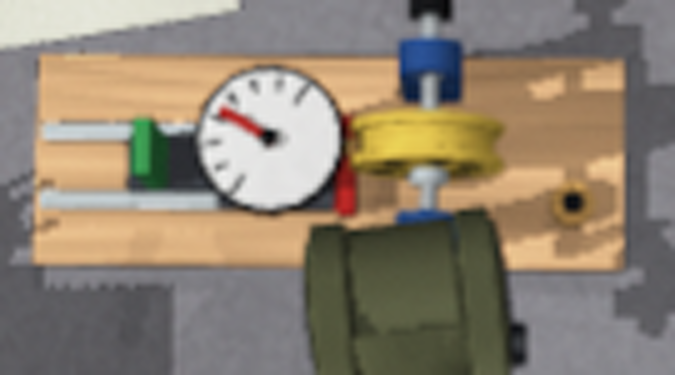

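```bash
cat >> h.py <<'E'
def needle(f=None):
    c,im=snap('top',f); h=cv2.cvtColor(im,cv2.COLOR_BGR2HSV).astype(int)
    yy,xx=np.mgrid[:400,:640]; dx,dy=xx-289.0,167.4-yy; r=np.hypot(dx,dy)
    red=((h[...,0]<12)|(h[...,0]>168)); w=np.where(red&(r<14)&(r>2.5),np.clip(h[...,1]-60,0,None),0)
    return np.degrees(np.arctan2((w*dy).sum(),(w*dx).sum()))%360, int(w.sum())
def st():
    s=ctrl.sense(); print('pos',np.round(s['position'],4),'F',np.round(s['contact_force'],1),'needle',np.round(needle(),1))
E
python3 -c "
from h import *
st()"
python3 -m handwheel '[0,-0.0048,0.0006,0,0,0,1,0,-0.0096,0.0017,0,0,0,1,0,-0.0142,0.0034,0,0,0,1,0,-0.0179,0.0053,0,0,0,1,0,-0.0179,0.0053,0,0,0,1]'
python3 -c "
from h import *
st()"
```

```text
pos [0.4889 0.0063 0.1565] F [2.  1.8 6.4] needle [ 150.3 1839. ]
time_s: 9.37
position: [0.4893, 0.0251, 0.1512]
eef_rot: [-3.141, -0.003, -0.018]
contact_force: [1.8, 1.2, 5.1]
opening: 0.178
pos [0.4893 0.0251 0.1512] F [1.8 1.2 5.1] needle [ 172.4 1905. ]
```

```bash
python3 - <<'E'
import numpy as np
def seg(a0,step=-8,n=7,r=.04):
    a=np.radians(a0+step*np.arange(1,n+1)); b=np.radians(a0)
    print(a0,'->',a0+step*n,[[round(-r*(np.sin(x)-np.sin(b)),4),round(-r*(np.cos(x)-np.cos(b)),4)] for x in a])
a=30
while a>-290: seg(a); a-=56
E
```

```text
30 -> -26 [[np.float64(0.005), np.float64(-0.0024)], [np.float64(0.0103), np.float64(-0.0042)], [np.float64(0.0158), np.float64(-0.0051)], [np.float64(0.0214), np.float64(-0.0053)], [np.float64(0.0269), np.float64(-0.0048)], [np.float64(0.0324), np.float64(-0.0034)], [np.float64(0.0375), np.float64(-0.0013)]]
-26 -> -82 [[np.float64(0.0048), np.float64(0.0028)], [np.float64(0.0092), np.float64(0.0062)], [np.float64(0.0131), np.float64(0.0102)], [np.float64(0.0164), np.float64(0.0148)], [np.float64(0.019), np.float64(0.0197)], [np.float64(0.0209), np.float64(0.0249)], [np.float64(0.0221), np.float64(0.0304)]]
-82 -> -138 [[np.float64(0.0004), np.float64(0.0056)], [np.float64(-0.0), np.float64(0.0111)], [np.float64(-0.0012), np.float64(0.0166)], [np.float64(-0.0031), np.float64(0.0218)], [np.float64(-0.0057), np.float64(0.0268)], [np.float64(-0.009), np.float64(0.0313)], [np.float64(-0.0128), np.float64(0.0353)]]
-138 -> -194 [[np.float64(-0.0044), np.float64(0.0034)], [np.float64(-0.0092), np.float64(0.0062)], [np.float64(-0.0144), np.float64(0.0083)], [np.float64(-0.0198), np.float64(0.0097)], [np.float64(-0.0254), np.float64(0.0102)], [np.float64(-0.0309), np.float64(0.0101)], [np.float64(-0.0364), np.float64(0.0091)]]
-194 -> -250 [[np.float64(-0.0053), np.float64(-0.0017)], [np.float64(-0.0103), np.float64(-0.0042)], [np.float64(-0.0149), np.float64(-0.0073)], [np.float64(-0.0191), np.float64(-0.011)], [np.float64(-0.0227), np.float64(-0.0153)], [np.float64(-0.0256), np.float64(-0.02)], [np.float64(-0.0279), np.float64(-0.0251)]]
-250 -> -306 [[np.float64(-0.0015), np.float64(-0.0054)], [np.float64(-0.0023), np.float64(-0.0109)], [np.float64(-0.0023), np.float64(-0.0165)], [np.float64(-0.0015), np.float64(-0.022)], [np.float64(0.0), np.float64(-0.0274)], [np.float64(0.0023), np.float64(-0.0325)], [np.float64(0.0052), np.float64(-0.0372)]]
```

```bash

python3 -m handwheel '[0,0.005,-0.0027,0,0,0,1,0,0.0103,-0.0047,0,0,0,1,0,0.0158,-0.0056,0,0,0,1,0,0.0214,-0.0058,0,0,0,1,0,0.0269,-0.0053,0,0,0,1,0,0.0324,-0.0039,0,0,0,1,0,0.0375,-0.0018,0,0,0,1,0,0.0375,-0.0018,0,0,0,1]'
python3 -c "
from h import *
st()"
```

```text
time_s: 10.08
position: [0.4884, -0.0149, 0.1515]
eef_rot: [3.141, -0.003, -0.02]
contact_force: [6.8, 2.6, 0.7]
opening: 0.179
pos [ 0.4884 -0.0149  0.1515] F [6.8 2.6 0.7] needle [ 121. 1912.]
```

```bash

python3 -m handwheel '[0,0.0048,0.0028,0,0,0,1,0,0.0092,0.0062,0,0,0,1,0,0.0131,0.0102,0,0,0,1,0,0.0164,0.0148,0,0,0,1,0,0.0164,0.0148,0,0,0,1]'
python3 -c "
from h import *
st()"
```

```text
time_s: 10.55
position: [0.4881, -0.0299, 0.1362]
eef_rot: [-3.14, -0.003, -0.019]
contact_force: [7.3, 2.7, -1.6]
opening: 0.18
pos [ 0.4881 -0.0299  0.1362] F [ 7.3  2.7 -1.6] needle [  97.9 1871. ]
```

```bash

python3 -m handwheel '[0.0005,0.0026,0.0049,0,0,0,1,0.001,0.0045,0.0101,0,0,0,1,0.001,0.0057,0.0156,0,0,0,1,0.001,0.0061,0.0212,0,0,0,1,0.001,0.0061,0.0212,0,0,0,1]'
python3 -c "
from h import *
st()"
python3 -m handwheel '[0,-0.0004,0.0055,0,0,0,1,0,-0.0016,0.011,0,0,0,1,0,-0.0035,0.0162,0,0,0,1,0,-0.0035,0.0162,0,0,0,1]'
python3 -c "
from h import *
st()"
```

```text
time_s: 11.02
position: [0.4881, -0.0347, 0.1147]
eef_rot: [-3.139, -0.0, -0.018]
contact_force: [4.8, 5.0, -0.2]
opening: 0.176
pos [ 0.4881 -0.0347  0.1147] F [ 4.8  5.  -0.2] needle [  86.7 1899. ]
time_s: 11.4
position: [0.4883, -0.0307, 0.099]
eef_rot: [-3.139, -0.0, -0.017]
contact_force: [2.8, 6.2, 2.5]
opening: 0.177
pos [ 0.4883 -0.0307  0.099 ] F [2.8 6.2 2.5] needle [  87.5 1822. ]
```

```bash

python3 -m handwheel '[0,-0.0028,0.0049,0,0,0,1,0,-0.0064,0.0094,0,0,0,1,0,-0.0103,0.0135,0,0,0,1,0,-0.0103,0.0135,0,0,0,1]'
python3 -c "
from h import *
st()"
python3 -m handwheel '[0,-0.0044,0.0034,0,0,0,1,0,-0.0092,0.0062,0,0,0,1,0,-0.0144,0.0083,0,0,0,1,0,-0.0198,0.0097,0,0,0,1,0,-0.0198,0.0097,0,0,0,1]'
python3 -c "
from h import *
st()"
```

```text
time_s: 11.78
position: [0.4885, -0.0208, 0.086]
eef_rot: [-3.141, -0.001, -0.017]
contact_force: [1.9, 5.3, 6.1]
opening: 0.177
pos [ 0.4885 -0.0208  0.086 ] F [1.9 5.3 6.1] needle [  95.6 2017. ]
time_s: 12.25
position: [0.489, -0.0027, 0.0768]
eef_rot: [3.14, -0.001, -0.018]
contact_force: [0.5, 0.2, 7.7]
opening: 0.175
pos [ 0.489  -0.0027  0.0768] F [0.5 0.2 7.7] needle [ 116.8 1939. ]
```

```bash

python3 -m handwheel '[0,-0.0055,0.0001,0,0,0,1,0,-0.0111,-0.0003,0,0,0,1,0,-0.0166,-0.0013,0,0,0,1,0,-0.0166,-0.0013,0,0,0,1]'
python3 -c "
from h import *
st()"
python3 -m handwheel '[0,-0.0053,-0.0017,0,0,0,1,0,-0.0103,-0.0042,0,0,0,1,0,-0.0149,-0.0073,0,0,0,1,0,-0.0149,-0.0073,0,0,0,1]'
python3 -c "
from h import *
st()"
```

```text
time_s: 12.63
position: [0.4892, 0.0135, 0.0777]
eef_rot: [3.14, -0.001, -0.018]
contact_force: [3.2, -1.6, 1.3]
opening: 0.18
pos [0.4892 0.0135 0.0777] F [ 3.2 -1.6  1.3] needle [ 139.1 1757. ]
time_s: 13.02
position: [0.4895, 0.0292, 0.0848]
eef_rot: [3.141, -0.001, -0.018]
contact_force: [4.4, -1.0, -0.1]
opening: 0.176
pos [0.4895 0.0292 0.0848] F [ 4.4 -1.  -0.1] needle [ 160.4 1733. ]
```

```bash

python3 -m handwheel '[0,-0.0041,-0.0037,0,0,0,1,0,-0.0077,-0.008,0,0,0,1,0,-0.0107,-0.0127,0,0,0,1,0,-0.0107,-0.0127,0,0,0,1]'
python3 -c "
from h import *
st()"
python3 -m handwheel '[0,-0.0023,-0.0051,0,0,0,1,0,-0.0038,-0.0105,0,0,0,1,0,-0.0046,-0.016,0,0,0,1,0,-0.0046,-0.016,0,0,0,1]'
python3 - <<'E'
from h import *
st()
from scipy.optimize import least_squares as L
D=np.array([(.0063,.1565,150.3),(.0251,.1512,172.4),(-.0149,.1515,121),(-.0299,.1362,97.9),(-.0347,.1147,86.7),(-.0307,.099,87.5),(-.0208,.086,95.6),(-.0027,.0768,116.8),(.0135,.0777,139.1),(.0292,.0848,160.4)])
s=ctrl.sense()['position']
c=L(lambda q:np.hypot(D[:,0]-q[0],D[:,1]-q[1])-q[2],[.005,.1165,.04]).x; print('circle',c)
a=np.arctan2(D[:,0]-c[0],D[:,1]-c[1])
f=L(lambda q:q[0]+q[1]*np.cos(a-q[2])-D[:,2],[140,50,1.2]); print('fit',f.x[:2],np.degrees(f.x[2]),f.fun.round(1))
print('now alpha',np.degrees(np.arctan2(s[1]-c[0],s[2]-c[1])))
E
```

```text
time_s: 13.4
position: [0.4896, 0.0405, 0.0977]
eef_rot: [-3.141, -0.001, -0.018]
contact_force: [5.5, 0.8, -0.6]
opening: 0.178
pos [0.4896 0.0405 0.0977] F [ 5.5  0.8 -0.6] needle [ 177.8 1582. ]
time_s: 13.78
position: [0.4897, 0.0454, 0.1138]
eef_rot: [-3.14, -0.001, -0.018]
contact_force: [5.0, 2.5, -0.9]
opening: 0.179
pos [0.4897 0.0454 0.1138] F [ 5.   2.5 -0.9] needle [ 187.6 1802. ]
circle [0.00504683 0.11657843 0.04001394]
fit [137.72445715  52.42665015] 78.35276414470286 [-0.4  0.2  0.4  0.2 -0.8 -0.5  0.9  0.7 -0.8 -0. ]
now alpha 94.13968431528265
```

```bash

python3 -m handwheel '[0,0,-0.0056,0,0,0,1,0,0.0008,-0.0112,0,0,0,1,0,0.0008,-0.0112,0,0,0,1,0,0.0008,-0.0112,0,0,0,1]'
python3 - <<'E'
from h import *
st()
from scipy.optimize import least_squares as L
D=np.array([(.0063,.1565,150.3),(.0251,.1512,172.4),(-.0149,.1515,121),(-.0299,.1362,97.9),(-.0347,.1147,86.7),(-.0307,.099,87.5),(-.0208,.086,95.6),(-.0027,.0768,116.8),(.0135,.0777,139.1),(.0292,.0848,160.4),(.0405,.0977,177.8),(.0454,.1138,187.6)])
s=ctrl.sense()['position']
c=L(lambda q:np.hypot(D[:,0]-q[0],D[:,1]-q[1])-q[2],[.005,.1165,.04]).x; print('circle',c)
a=np.arctan2(D[:,0]-c[0],D[:,1]-c[1])
f=L(lambda q:q[0]+q[1]*np.cos(a-q[2])-D[:,2],[140,50,1.2]); print('fit',f.x[:2],np.degrees(f.x[2]),f.fun.round(1))
print('now alpha',np.degrees(np.arctan2(s[1]-c[0],s[2]-c[1])))
E
```

```text
time_s: 14.17
position: [0.4898, 0.0447, 0.1249]
eef_rot: [-3.14, -0.001, -0.018]
contact_force: [4.7, 2.4, 0.9]
opening: 0.179
pos [0.4898 0.0447 0.1249] F [4.7 2.4 0.9] needle [ 189.6 1814. ]
circle [0.00515552 0.11658197 0.04007121]
fit [137.71358949  52.27848861] 78.31769988030949 [-0.5  0.   0.4  0.3 -0.6 -0.4  0.9  0.6 -1.  -0.2  0.1  0.5]
now alpha 78.14492388309499
```

```bash

python3 -m handwheel '[0,0,0,0,0,0,0.7,0,0,0,0,0,0,0.6,0,0,0,0,0,0,0.6,0,0,0,0,0,0,0.6]'
python3 -m handwheel '[0,0,-0.02,0,0,0,0.6,0,0,-0.05,0,0,0,0.6,0,0,-0.09,0,0,0,0.6,0,0,-0.13,0,0,0,0.6,0,0,-0.16,0,0,0,0.6,0,0,-0.16,0,0,0,0.6,0,0,-0.16,0,0,0,0.6]'
python3 - <<'E'
from h import *
st()
c,im=snap('wrist','w5')
for b in blobs(im,(0,130,60),(9,255,255),(150,50,500,400),300):
    print(b[:2],plane(c,b[1],.128))
t=imaging.snapshot('top')
cv2.imwrite('pics/f.png',np.vstack([cv2.resize(t[140:225,200:480],(640,194),interpolation=2),im]))
E
```

```text
time_s: 14.55
position: [0.4882, 0.0435, 0.1241]
eef_rot: [3.141, 0.003, -0.018]
contact_force: [-0.3, 0.8, 0.2]
opening: 0.399
time_s: 15.13
position: [0.49, 0.0438, 0.2864]
eef_rot: [3.141, -0.003, -0.018]
contact_force: [0.9, 0.0, -1.6]
opening: 0.402
pos [0.49   0.0438 0.2864] F [ 0.9  0.  -1.6] needle [ 191.5 1744. ]
(1018, [314.2, 181.5]) [0.49845084 0.044325   0.128     ]
(406, [295.3, 67.9]) [0.5991873  0.05863176 0.128     ]
```

View pics/f.png

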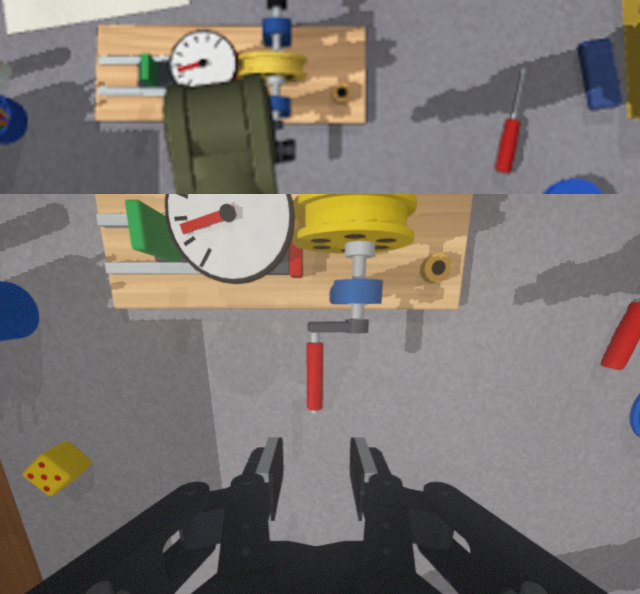

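```bash
python3 - <<'E'
from h import *
c,im=snap('top')
print(blobs(im,(45,80,30),(85,255,255),(230,130,370,225))[:1]); st()
print(ctrl.job_done())
E
```

```text
[(93, [264.5, 170.8], [[261.0, 164.0], [268.0, 164.0], [268.0, 177.0], [261.0, 177.0]])]
pos [0.4883 0.0436 0.283 ] F [-0.6  0.1 -0.1] needle [ 191.5 1748. ]
the job is handed in; nothing more can be done
None
```

I slid the gauge home by its green tab, then led the crank past the pulley's low spot to its high spot, let go, and handed the job in at about 15 s of the 72 s.

- **Gauge:** the carriage reached the stop after about 30 mm of sliding, sooner than I expected. As a result, the push briefly peaked at 22.7 N on the tab, close to the 25 N limit, before I backed off. I reckon that crushed the rubber stop by about 1.8 mm, from the force, since I had no direct reading of the travel. The tab was at the same pixel position (264.5, 170.8) at hand-in as just after the push.
- **Crank:** I first turned it about 28° the wrong way, towards the high spot, to see which way the needle went. I then reversed and took it about 310° past the low spot to the high spot. The largest sideways force I read was about 8 N, which is about 1 mm of shaft strain against the 3 mm limit. I read it only at the end of each move.
- **High spot:** a cosine fit to 12 needle readings, good to 1° of needle, put the high spot at 78.3° of crank angle from the top. I left the crank at 78.1°. After release, the needle held at 191.5°, close to the fitted maximum of about 190°.
- **Other things:** I did not touch the plunger or the loose objects. In the last pictures, those in view looked in place. I did not measure them, and the glue stick was not in the frame.

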